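# Block the beam and show the excitation filter

## Task

The filter of the microscope's light engine has to be checked. First make the beam safe: take the red beam stop from the insert tray and press it fully home in the yellow-framed well on top of the light engine, cap flush on the deck. Only then lift the dark hinged hood wide open by its orange tab, draw the hidden filter holder straight up out of its slot, and finish still holding it upright and still in front of the lit viewing panel, glass flat-on to the panel and level with its middle, about 8 cm away, touching nothing, and leave the other inserts and the bench clutter alone.

Things in the scene. Friction and masses are not known exactly. Their poses are not given: they have to be found in the camera images.
- unit: the LED light engine, a fixed pale grey box 160 (x) x 280 (y) x 120 mm high, blue strip along its front; origin at the centre of its underside, z up. Its flat top (the deck) is 120 mm up. The hood and the stop well are on the deck
- well_mouth (a point): centre of the mouth of the beam stop's well, level with the deck, in a painted yellow frame; the well is 39 mm along the unit's x by 27 mm along its y, axes as the unit's
- slot_mouth (a point): centre of the mouth of the filter slot, level with the deck, under the closed hood; the slot is 51 mm along the unit's x by 11 mm along its y and the filter stands in it 58 mm deep; axes as the unit's. It is 120 mm from the well, on the unit's -y side
- hood (a joint): angle of the hood in rad: 0 shut, grows as its near (-x) edge swings up and over to the far side, stop at 1.9. A stiff hinge: it takes about 0.15 N m (some 3 N at the tab) and stays where it is left
- hood_hinge (a point): middle of the hinge line, on the deck at the hood's far edge (55 mm beyond the slot's middle); the line runs along the y axis of this frame, and the frame turns with the hood: at angle 0 its axes are the unit's. The hood reaches 95 mm from here along -x, is 80 mm wide and 40 mm high over the deck
- hood_grip (a point): grip point in the orange tab on the hood, 65 mm from the hinge line along -x and 62 mm up when shut. The tab is 10 mm thick (y) x 30 mm (x) and stands 32 mm above the hood's roof; the grip point is 22 mm above the roof, 10 mm below the tab's top; moves with the hood
- filter: the filter holder, a flat aluminium frame 48 mm (x) x 8 mm (y) x 58 mm high with a round amber glass, and on top of it a pull tab 22 mm (x) x 8 mm (y) x 32 mm high; 60 g; origin at the centre of its underside, z up the tab, y normal to the glass. It stands loosely in the slot with the tab just above the deck, hidden by the shut hood
- filter_tab (a point): grip point in the pull tab, 80 mm above the holder's underside, 10 mm below the tab's top, and 22 mm above the deck while the holder is in its slot; axes as the filter's
- filter_glass (a point): centre of the glass, 29 mm above the holder's underside, 51 mm below the grip point; axes as the filter's
- stop: the red beam stop, loose, 100 g: dark body 36 (x) x 24 (y) x 36 mm high, rounded foot, red cap 44 x 34 x 5 mm, red grip fin 30 (x) x 12 (y) x 32 mm high; origin under its centre, z up. Fits the well either way round, x along the unit's x. Goes in loosely until the cap is 10 mm above the deck; then it must be pushed down with 6 to 9 N until the cap sits on the deck, and stays there
- stop_grip (a point): grip point in the red fin, 63 mm above the stop's underside, 22 mm above the cap's top, 10 mm below the fin's top; axes as the stop's
- stop_cap (a point): centre of the underside of the red cap, 36 mm above the stop's underside; on the deck at the well's mouth when fully home
- nd_blue: an insert of the stop's shape and size with a blue cap and fin and a window; leave alone
- nd_green: an insert of the stop's shape and size with a green cap and fin and a window; leave alone
- tray: the fixed pale grey insert tray, 220 (x) x 70 (y) mm, rim 12 mm high, floor 4 mm thick; the three inserts stand in it in a row along x, 62 mm apart, in any order; origin at the centre of its underside
- panel: the fixed viewing panel, an upright lit white plate 160 mm wide (y) and 150 mm high on a foot, top edge 185 mm above the bench; the lit face looks along its -x; origin on the bench below the lit face's middle
- panel_face (a point): middle of the lit face, 110 mm above the bench; axes as the panel's, so -x points out of the lit face
- cleaner: white lens cleaner bottle, 44 mm wide, 120 mm high, bystander; origin under its centre
- objective_can: black and grey objective canister, 42 mm wide, 68 mm high, bystander; origin under its centre
- mouse: grey computer mouse, 105 x 60 x 32 mm, bystander; origin under its centre
- petri: covered culture dish, 94 mm wide, 17 mm high, bystander; origin under its centre
- slide_box: blue slide box, 92 x 102 x 35 mm, bystander; origin under its centre
Things that resemble listed ones, but are neither listed nor needed, are in the scene too. What is shaped like the panel but pink is not meant.

How it is judged:
By the outcome, as a careful person would: the job done as asked, in the order asked, and still so for the second after the job is handed in, while the arm keeps its last pose, push and grip.
It also fails if it takes over 58 s, if anything falls off the work surface, if the arm or the gripper's body presses on something with over 40 N, if the wrist force passes 120 N, or if a joint passes its speed limit or range.

## Robot

A 6-joint arm with a two-finger parallel gripper is mounted at the origin on the work surface. World frame = base frame: x ahead of the robot, y to its left, z up, the work surface at z = 0. Lengths are in m, angles in rad, forces in N, time in s.
With the tool pointing down it reaches from about 0.35 to 0.975 m from the base axis. Payload 4.9 kg.
Tool frame: the origin (TCP) lies at the very end of the fingers, on their centre line; the grasp point (between the pads) lies 19 mm behind it; z points along the fingers, y is the line along which they close (so a half turn about z gives the same grasp; the last joint's range is limited). The gripper opens to 85 mm and grips with 20 to 120 N. Pads are 22 mm wide; open, the fingers measure 114 mm over their backs; the gripper's body (76 mm by 85 mm) begins 54 mm behind the grasp point. The pads swing forward as they close: fully open they stand 13 mm farther back than shut.
Start: joints at [0.998, 0.053, 1.613, -0, 1.476, -0.119], TCP at [0.274, 0.562, 0.231] pointing down, gripper open.
Joint ranges: [-3.01, 3.01], [-1.01, 2.22], [0.06, 2.58], [-1.02, 4.17], [0.09, 2.62], [-3.14, 3.14]. Speed limits (rad/s): [2.57, 2.57, 3.14, 3.14, 3.14, 3.14].

## Interface

Orientations are given as a rotation vector (axis times angle).
In Python, from station import ctrl, imaging gives the robot as it stands.
- The arm moves only by the tool play_rows, never from a script. Its argument "series" is a list of rows, each a list of 3 entries, a list of its own where there are three numbers: the opening, from 0 (shut) to 1 (fully open), then the shift along the tool's x, y, z each as a share of 0.05 m, from -1 to 1, then the turn, a rotation vector about the tool's x, y, z each as a share of 8 degrees, from -1 to 1. In form: [[grip, [dx, dy, dz], [ax, ay, az]], ...]. A call has 1 to 8 rows; each row shifts and turns the commanded pose from where the row before left it, along the tool's axes as they then stand; what a row does not reach is not made up. A row lasts 1/8 s, in which the tool goes at most 62.5 mm and 10.7 degrees, less where a joint would pass 70% of its speed; a pose out of reach is approached as far as the arm can. A call with a number of a shift or a turn outside -1 to 1 is refused whole. A call with a gripper value outside its range is refused whole. The fingers move at their own pace and stop on an object; "force" is the grip in N (left out, the last holds). Time passes only in rows, so rows that do not move let the fingers close. It gives the time, the measured TCP pose, the force, the opening and the grip force at its end, in the units of the state.
- ctrl.get_obs(): the state, without advancing time (a new reading comes with each control period).
- imaging.get_image(name): name is "side" or "top" or "wrist"; returns a dict with "color" (480x640x3 uint8, blue, green, red), "fx", "fy", "cx", "cy" (pixels), "D" ([k1, k2, p1, p2, k3] as OpenCV has them; the pictures are not rectified), "extrinsics" (4x4, takes a point from world to camera coordinates); the wrist camera has in their place "hand_eye" (4x4, takes a point from camera to tool coordinates, whose origin is the TCP and whose axes are the flange's). Camera axes: x right, y down, z forward; pixel columns grow to the right and rows downward; lengths in m; the calibration is good to about 2 mm. A picture is of the moment at which its call begins: read the wrist's pose just before it. There is no depth.
- ctrl.finish_job(): hands the job in; it is judged then, once.
The state is a dict: "t": time; "q": joint angles; "dq": joint speeds; "effort": joint torques, N m; "tool_pos": TCP position; "tool_rot": TCP orientation; "contact_force": force on the tool from outside, world axes, zero at the start; "wrist_torque": the same for the moment, N m; "opening": finger opening in m; "grip_force": force on a finger pad.
Only numpy, scipy, OpenCV 4.12 (cv2) and the standard library are available. Lean on these libraries where they do the work, as an engineer would, in place of code of your own. Each camera call takes 0.05 s, during which the arm holds its last target. There are 200 camera calls.

## Working session

There is one attempt and no reset: what is moved stays moved. The work goes in short steps, Python scripts to look and compute and a tool call to move; the robot and the scene stay as the last step left them, time stands still between calls to the robot, and variables do not carry over. Pictures are saved under pics/ and viewed, at most 10 in all, crops included, and the job is handed in when it is done.

Besides the shell and the picture viewer there is one more tool, called after "Emit:" by a JSON object that holds its "method" and its "body". play_rows: Moves the arm, as the interface text tells. Shift numbers are shares of 0.05 m and turn numbers shares of 8 degrees, none past 1 either way. Its arguments: {"type":"object","properties":{"series":{"type":"array"},"force":{"type":"number"}},"required":["series"]}

```bash
ls; mkdir -p pics; cat > h.py <<'E'
import numpy as np, cv2, json
from scipy.spatial.transform import Rotation as R
from station import ctrl, imaging
def snap(n,f):
    o=ctrl.get_obs(); im=imaging.get_image(n)
    cv2.imwrite(f'pics/{f}.png',im['color'])
    K=np.array([[im['fx'],0,im['cx']],[0,im['fy'],im['cy']],[0,0,1.]])
    if 'extrinsics' in im: T=np.array(im['extrinsics'])
    else:
        W=np.eye(4); W[:3,:3]=R.from_rotvec(o['tool_rot']).as_matrix(); W[:3,3]=o['tool_pos']
        T=np.linalg.inv(W@np.array(im['hand_eye']))
    np.savez(f'pics/{f}.npz',K=K,D=np.array(im['D'],float),T=T)
def load(f):
    d=np.load(f'pics/{f}.npz'); return d['K'],d['D'],d['T']
def ray(f,px,z):
    K,D,T=load(f); p=cv2.undistortPoints(np.array(px,float).reshape(-1,1,2),K,D).reshape(-1,2)
    d=np.c_[p,np.ones(len(p))]@T[:3,:3]; c=-T[:3,:3].T@T[:3,3]
    return c+d*((np.asarray(z)-c[2])/d[:,2])[:,None]
def proj(f,P):
    K,D,T=load(f); return cv2.projectPoints(np.array(P,float).reshape(-1,1,3),cv2.Rodrigues(T[:3,:3])[0],T[:3,3],K,D)[0].reshape(-1,2)
E
python3 - <<'E'
from h import *
o=ctrl.get_obs(); print({k:np.round(v,3).tolist() for k,v in o.items()})
for n in ('top','side'):
    snap(n,n+'0'); K,D,T=load(n+'0'); print(n,-T[:3,:3].T@T[:3,3],T[2,:3])
E
```

```text
pics
{'t': 0.0, 'q': [0.998, 0.053, 1.614, -0.0, 1.476, -0.119], 'dq': [0.0, 0.001, -0.001, 0.0, 0.0, 0.0], 'effort': [-0.001, -39.37, -37.016, -0.0, 0.007, 0.0], 'tool_pos': [0.274, 0.561, 0.23], 'tool_rot': [-0.707, -3.06, 0.003], 'contact_force': [0.515, -0.549, -1.041], 'wrist_torque': [0.044, -0.017, 0.057], 'grip_force': 0.0, 'opening': 0.085}
top [0.35449507 0.11355178 1.21983685] [ 0.16942974  0.01571146 -0.98541703]
side [ 0.29943444 -1.12666054  1.01153386] [ 0.1521807   0.81521066 -0.55881358]
```

View pics/top0.png

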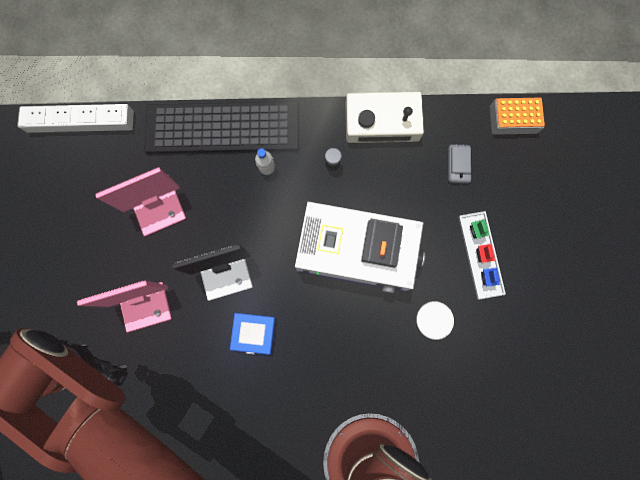

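View pics/side0.png

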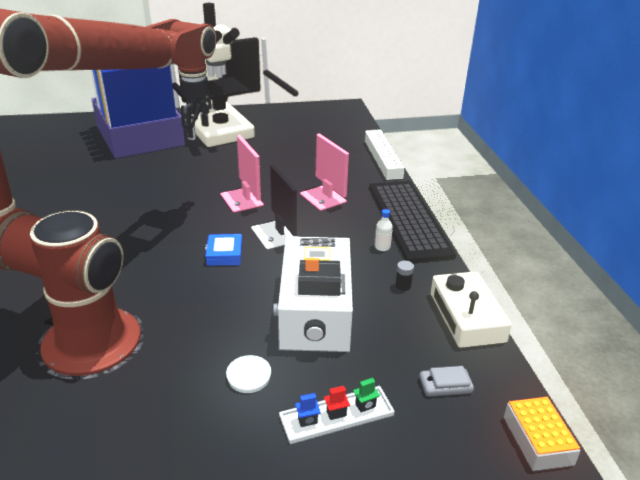

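The top view has image up as +x and left as +y. The unit is near (360,245) with its hood and orange tab at (383,245), the well at (330,239), the tray at (482,255) with red at (487,254), and the panel at (215,262) showing its dark back. Next I'll zoom in.

```bash
python3 - <<'E'
from h import *
im=cv2.imread('pics/top0.png')
a=cv2.resize(im[195:305,290:430],None,fx=4,fy=4,interpolation=cv2.INTER_CUBIC)   #560x440
b=cv2.resize(im[205:305,455:515],None,fx=4,fy=4,interpolation=cv2.INTER_CUBIC)   #240x400
c=np.zeros((600,800,3),np.uint8); c[:440,:560]=a; c[:400,560:]=b
s=cv2.imread('pics/side0.png'); 
d=cv2.resize(im[240:305,168:258],None,fx=2.4,fy=2.4,interpolation=cv2.INTER_CUBIC); c[440:440+d.shape[0],:d.shape[1]]=d
cv2.imwrite('pics/comp0.png',c)
K,D,T=load('top0');print(K,D)
print(ray('top0',[(330,239),(487,254),(383,245)],[.12,.07,.19]))
E
```

```text
[[468.68874375   0.         313.79432544]
 [  0.         468.68874375 235.03071123]
 [  0.           0.           1.        ]] [-0.01755697  0.          0.          0.          0.        ]
[[ 0.53337554  0.09270693  0.12      ]
 [ 0.4975973  -0.29383817  0.07      ]
 [ 0.50654544 -0.02311672  0.19      ]]
```

View pics/comp0.png

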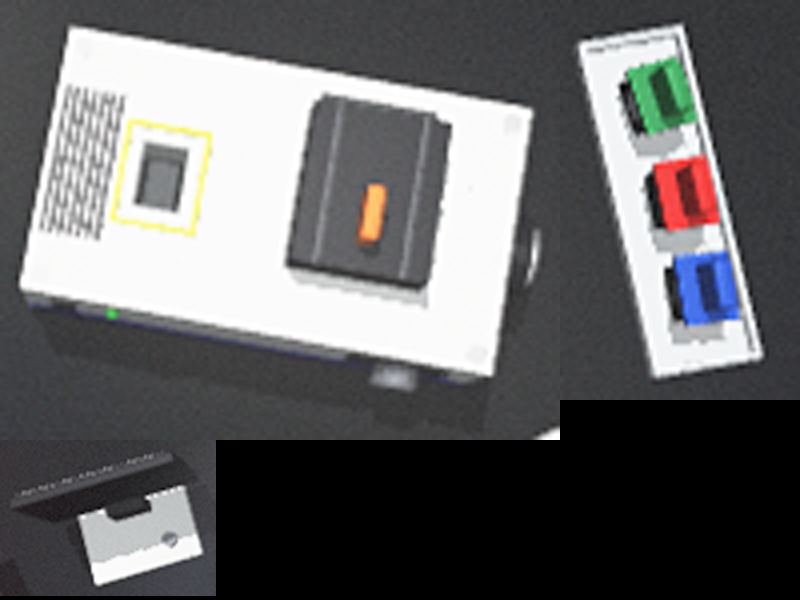

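```bash
cat >> h.py <<'E'
def A(p): p=np.array(p,float); return np.c_[290+(p[:,0]+.5)/4-.5,195+(p[:,1]+.5)/4-.5]
def B(p): p=np.array(p,float); return np.c_[455+(p[:,0]-560+.5)/4-.5,205+(p[:,1]+.5)/4-.5]
def C(p): p=np.array(p,float); return np.c_[168+(p[:,0]+.5)/2.4-.5,240+(p[:,1]-440+.5)/2.4-.5]
def fit(P,L,W):
    # corners ordered: (+x,+y),(+x,-y),(-x,-y),(-x,+y)
    c=P.mean(0); u=np.array([[L,W],[L,-W],[-L,-W],[-L,W]])/2; q=(P-c)[:,:2]
    th=np.arctan2((u[:,0]*q[:,1]-u[:,1]*q[:,0]).sum(),(u*q).sum())
    M=np.array([[np.cos(th),-np.sin(th)],[np.sin(th),np.cos(th)]])
    return c.round(4),round(np.degrees(th),2),np.abs(q-u@M.T).max().round(4)
E
python3 - <<'E'
from h import *
print('unit',fit(ray('top0',A([(70,28),(532,107),(493,376),(22,288)]),.12),.16,.28))
print('frame',ray('top0',A([(130,122),(211,134),(197,236),(112,222)]),.12).round(4), ray('top0',A([(130,122),(211,134),(197,236),(112,222)]),.12).mean(0))
print('tray',fit(ray('top0',B([(580,42),(684,26),(763,356),(655,377)]),.012),.07,.22))
for n,c in dict(red=[(655,162),(708,155),(719,221),(667,230)],green=[(630,70),(683,60),(692,122),(640,134)],blue=[(676,256),(731,251),(740,317),(686,325)]).items(): print(n,ray('top0',B(c),.045).round(3).tolist(),ray('top0',B(c),.045).mean(0))
print('tab',ray('top0',A([(370,183),(386,185),(380,243),(360,240)]),.192))
print('hoodroof',ray('top0',A([(322,95),(452,122)]),.16))
print('panel top',ray('top0',C([(10,503),(175,455),(190,465),(185,455)]),.185))
print('foot',ray('top0',C([(188,486),(202,552),(95,585),(78,516)]),.008))
E
```

```text
unit (array([0.5199, 0.0238, 0.12  ]), np.float64(-11.17), np.float64(0.0013))
frame [[0.5673 0.1109 0.12  ]
 [0.5592 0.0627 0.12  ]
 [0.498  0.0724 0.12  ]
 [0.5072 0.1225 0.12  ]] [0.53290515 0.09212393 0.12      ]
tray (array([ 0.5049, -0.3018,  0.012 ]), np.float64(8.86), np.float64(0.0862))
red [[0.524, -0.283, 0.045], [0.528, -0.316, 0.045], [0.486, -0.32, 0.045], [0.48, -0.287, 0.045]] [ 0.50427963 -0.30154915  0.045     ]
green [[0.583, -0.271, 0.045], [0.589, -0.305, 0.045], [0.549, -0.308, 0.045], [0.542, -0.275, 0.045]] [ 0.56558311 -0.28971183  0.045     ]
blue [[0.464, -0.291, 0.045], [0.467, -0.326, 0.045], [0.425, -0.328, 0.045], [0.421, -0.295, 0.045]] [ 0.44422449 -0.31012927  0.045     ]
tab [[ 0.51663811 -0.02131644  0.192     ]
 [ 0.51536853 -0.03011777  0.192     ]
 [ 0.48308721 -0.02553435  0.192     ]
 [ 0.48493172 -0.01459766  0.192     ]]
hoodroof [[ 5.73458461e-01  1.06410372e-04  1.60000000e-01]
 [ 5.56342660e-01 -7.38704527e-02  1.60000000e-01]]
panel top [[0.46776487 0.44774336 0.185     ]
 [0.51037385 0.29423405 0.185     ]
 [0.50072958 0.28009449 0.185     ]
 [0.51022049 0.28487118 0.185     ]]
foot [[0.50273246 0.31052627 0.008     ]
 [0.43101731 0.29466929 0.008     ]
 [0.39735017 0.40963509 0.008     ]
 [0.47185438 0.42997132 0.008     ]]
```

```bash
cat >> h.py <<'E'
def down(yaw,tilt=0,axis=(0,0,1)):
    # tool z down, tool y at world angle yaw (deg); then tilt (deg) about world axis
    y=np.array([np.cos(np.radians(yaw)),np.sin(np.radians(yaw)),0]); z=np.array([0,0,-1.])
    M=np.c_[np.cross(y,z),y,z]; a=np.array(axis,float); a/=np.linalg.norm(a)
    return R.from_rotvec(np.radians(tilt)*a).as_matrix()@M
def plan(P,M,n=None,g=None,start=None):
    o=ctrl.get_obs()
    p,r=(np.array(o['tool_pos']),R.from_rotvec(o['tool_rot'])) if start is None else (start[0],R.from_matrix(start[1]))
    P=np.array(P,float); rv=(r.inv()*R.from_matrix(M)).as_rotvec()
    if n is None: n=max(1,int(np.ceil(max(np.linalg.norm(P-p)/.05,np.degrees(np.linalg.norm(rv))/8)+.001)))
    p0,r0=p.copy(),r; rows=[]
    for i in range(1,n+1):
        d=r.inv().apply(p0+(P-p0)*i/n-p)/.05; t=(r.inv()*r0*R.from_rotvec(rv*i/n)).as_rotvec()/np.radians(8)
        d=(d).round(2)+0.; t=t.round(2)+0.
        rows.append([g,d.tolist(),t.tolist()]); p=p+r.apply(d*.05); r=r*R.from_rotvec(t*np.radians(8))
    print(n,'rows'); print(json.dumps(rows).replace(' ','') if n<=40 else '')
    return p,r.as_matrix()
uc=np.array([.5199,.0238,0]); uy=np.radians(-11.17); UX=np.array([np.cos(uy),np.sin(uy),0]); UY=np.array([-np.sin(uy),np.cos(uy),0])
def U(x,y,z): return uc+x*UX+y*UY+np.array([0,0,z])
E
python3 - <<'E'
from h import *
s=plan([.45,.50,.40],down(64),g=1)
plan([.62,.40,.40],down(64),g=1,start=s)
E
```

```text
6 rows
[[1,[-0.62,0.07,-0.57],[0.0,0.0,0.0]],[1,[-0.62,0.08,-0.56],[0.0,0.0,0.0]],[1,[-0.61,0.07,-0.57],[-0.01,0.0,0.0]],[1,[-0.62,0.07,-0.57],[0.0,0.0,0.0]],[1,[-0.62,0.08,-0.56],[0.0,0.0,0.0]],[1,[-0.62,0.07,-0.57],[0.0,0.0,0.0]]]
4 rows
[[1,[-0.98,-0.08,0.0],[0.0,0.0,0.0]],[1,[-0.98,-0.07,0.0],[0.0,0.0,0.0]],[1,[-0.99,-0.08,0.0],[0.0,0.0,0.0]],[1,[-0.98,-0.08,0.0],[0.0,0.0,0.0]]]
```

Emit:
{"method": "play_rows", "body": {"series": [[1,[-0.62,0.07,-0.57],[0,0,0]],[1,[-0.62,0.08,-0.56],[0,0,0]],[1,[-0.62,0.07,-0.57],[0,0,0]],[1,[-0.62,0.07,-0.57],[0,0,0]],[1,[-0.62,0.08,-0.56],[0,0,0]],[1,[-0.62,0.07,-0.57],[0,0,0]]]}}

```text
t: 0.85
tool_pos: [0.4516, 0.4994, 0.4014]
tool_rot: [-0.707, -3.06, 0.002]
contact_force: [0.1, 0.2, 0.4]
opening: 0.0852
grip_force: 0.0
```

Emit:
{"method": "play_rows", "body": {"series": [[1,[-0.98,-0.08,0],[0,0,0]],[1,[-0.98,-0.07,0],[0,0,0]],[1,[-0.98,-0.08,0],[0,0,0]],[1,[-0.98,-0.08,0],[0,0,0]],[1,[0,0,0],[0,0,0]]]}}

```text
t: 1.48
tool_pos: [0.6227, 0.3975, 0.3989]
tool_rot: [-0.713, -3.058, 0.004]
contact_force: [0.1, 0.3, -0.0]
opening: 0.0855
grip_force: 0.0
```

```bash
python3 - <<'E'
from h import *
o=ctrl.get_obs(); print(o['t'],o['tool_pos'],o['tool_rot'],o['q'],o['dq'])
snap('wrist','w1'); 
print(imaging.get_image('wrist')['hand_eye'], load('w1')[0])
E
```

```text
1.475 [0.62266481 0.39752685 0.3988961 ] [-0.71324151 -3.05759729  0.00364602] [ 4.67798491e-01  2.83480681e-01  1.08141723e+00 -5.69375811e-04
  1.77964758e+00 -6.44773939e-01] [ 0.05237224 -0.03138804  0.01940632  0.02840822  0.01133688  0.01123359]
[[ 3.21790484e-04 -9.45050788e-01 -3.26923393e-01  8.55452266e-02]
 [ 9.99999385e-01  6.50977323e-04 -8.97507955e-04  1.41727156e-04]
 [ 1.06101032e-03 -3.26922903e-01  9.45050416e-01 -1.42283196e-01]
 [ 0.00000000e+00  0.00000000e+00  0.00000000e+00  1.00000000e+00]] [[420.44320805   0.         317.47258786]
 [  0.         420.44320805 236.01789392]
 [  0.           0.           1.        ]]
```

View pics/w1.png

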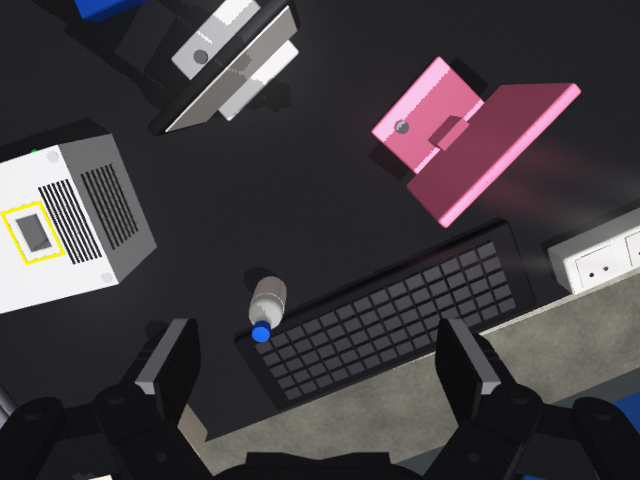

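The lit (grey-white) face of the panel shows from (165,132) to (295,10), turned to +x as expected. The well is at (33,232) and the bottle at (265,310).

```bash
python3 - <<'E'
from h import *
im=cv2.imread('pics/w1.png')
c=cv2.resize(im[0:140,140:310],None,fx=4.2,fy=4.2,interpolation=cv2.INTER_CUBIC)
cv2.imwrite('pics/comp1.png',np.clip(c*1.3,0,255).astype(np.uint8)); print(c.shape)
print('frame',ray('w1',[(3,212),(40,203),(64,254),(27,264)],.12).mean(0))
E
```

```text
(588, 714, 3)
frame [0.53628689 0.09214016 0.12      ]
```

View pics/comp1.png

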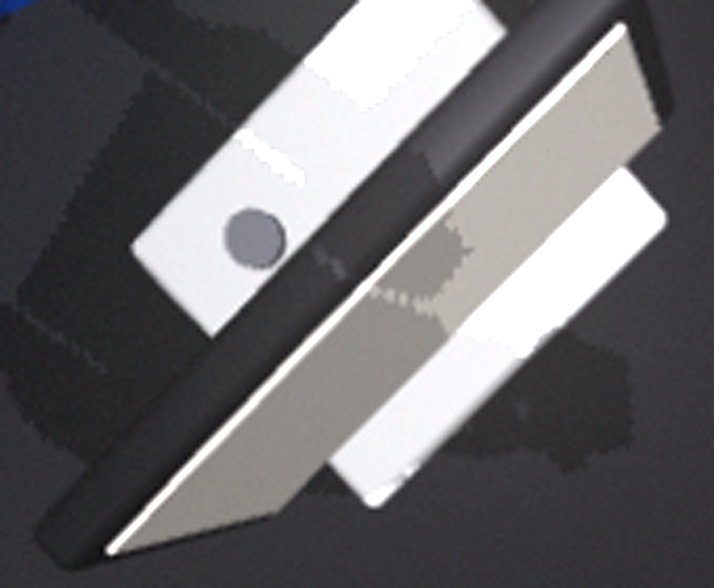

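```bash
python3 - <<'E'
from h import *
def E_(p): p=np.array(p,float); return np.c_[140+(p[:,0]+.5)/4.2-.5,(p[:,1]+.5)/4.2-.5]
for nm,px,z in (('facetop',[(112,554),(626,30)],.183),('facebot',[(275,516),(661,130)],.037),('backtop',[(40,530),(70,570)],.185)):
  for zz in (z,z-.005):
    P=ray('w1',E_(px),zz); d=P[1]-P[0]; print(nm,zz,P.round(4).tolist(),P.mean(0).round(4),np.linalg.norm(d).round(4),np.degrees(np.arctan2(-d[0],d[1])).round(2))
E
```

```text
facetop 0.183 [[0.517, 0.307, 0.183], [0.4787, 0.4428, 0.183]] [0.4978 0.3749 0.183 ] 0.1411 15.74
facetop 0.178 [[0.5166, 0.3052, 0.178], [0.4778, 0.4429, 0.178]] [0.4972 0.374  0.178 ] 0.1431 15.74
facebot 0.037 [[0.517, 0.3013, 0.037], [0.4768, 0.4428, 0.037]] [0.4969 0.3721 0.037 ] 0.1471 15.87
facebot 0.032 [[0.5167, 0.3, 0.032], [0.4761, 0.4429, 0.032]] [0.4964 0.3714 0.032 ] 0.1486 15.87
backtop 0.185 [[0.5066, 0.2972, 0.185], [0.5159, 0.2984, 0.185]] [0.5113 0.2978 0.185 ] 0.0095 -82.88
backtop 0.18 [[0.506, 0.2952, 0.18], [0.5155, 0.2964, 0.18]] [0.5108 0.2958 0.18  ] 0.0096 -82.88
```

```bash
python3 - <<'E'
from h import *
s=plan([.504,-.3015,.26],down(96),g=1,n=16)
E
```

```text
16 rows
[[1,[-0.25,-0.85,0.18],[0.0,0.0,-0.25]],[1,[-0.23,-0.86,0.17],[0.0,0.0,-0.25]],[1,[-0.19,-0.87,0.18],[0.0,0.0,-0.25]],[1,[-0.17,-0.87,0.17],[0.0,0.0,-0.25]],[1,[-0.13,-0.88,0.18],[0.0,0.0,-0.25]],[1,[-0.1,-0.88,0.18],[0.0,0.0,-0.25]],[1,[-0.08,-0.89,0.17],[0.0,-0.01,-0.25]],[1,[-0.04,-0.89,0.18],[0.0,0.0,-0.25]],[1,[-0.01,-0.88,0.17],[0.0,0.0,-0.25]],[1,[0.02,-0.89,0.18],[0.0,0.0,-0.25]],[1,[0.06,-0.89,0.17],[0.0,0.0,-0.25]],[1,[0.08,-0.88,0.18],[0.0,0.0,-0.25]],[1,[0.11,-0.88,0.18],[0.0,0.0,-0.25]],[1,[0.15,-0.88,0.17],[0.0,0.0,-0.25]],[1,[0.17,-0.87,0.18],[0.0,0.0,-0.26]],[1,[0.21,-0.87,0.17],[0.0,0.0,-0.25]]]
```

Emit:
{"method": "play_rows", "body": {"series": [[1,[-0.25,-0.85,0.18],[0,0,-0.25]],[1,[-0.23,-0.86,0.17],[0,0,-0.25]],[1,[-0.19,-0.87,0.18],[0,0,-0.25]],[1,[-0.17,-0.87,0.17],[0,0,-0.25]],[1,[-0.13,-0.88,0.18],[0,0,-0.25]],[1,[-0.1,-0.88,0.18],[0,0,-0.25]],[1,[-0.08,-0.89,0.17],[0,0,-0.25]],[1,[-0.04,-0.89,0.18],[0,0,-0.25]]]}}

```text
t: 2.58
tool_pos: [0.5614, 0.0493, 0.3309]
tool_rot: [0.268, 3.129, 0.0]
contact_force: [-0.1, -0.2, 0.4]
opening: 0.0857
grip_force: 0.0
```

Emit:
{"method": "play_rows", "body": {"series": [[1,[-0.01,-0.88,0.17],[0,0,-0.25]],[1,[0.02,-0.89,0.18],[0,0,-0.25]],[1,[0.06,-0.89,0.17],[0,0,-0.25]],[1,[0.08,-0.88,0.18],[0,0,-0.25]],[1,[0.11,-0.88,0.18],[0,0,-0.25]],[1,[0.15,-0.88,0.17],[0,0,-0.25]],[1,[0.17,-0.87,0.18],[0,0,-0.26]],[1,[0.21,-0.87,0.17],[0,0,-0.25]]]}}

```text
t: 3.58
tool_pos: [0.5046, -0.3012, 0.2609]
tool_rot: [-0.172, 3.136, -0.0]
contact_force: [0.9, -0.6, -0.2]
opening: 0.0855
grip_force: 0.0
```

Emit:
{"method": "play_rows", "body": {"series": [[1,[0,0,0.7],[0,0,0]],[1,[0,0,0.7],[0,0,0]],[0.6,[0,0,0],[0,0,0]],[0.6,[0,0,0],[0,0,0]]], "force": 40}}

```text
t: 4.08
tool_pos: [0.5054, -0.3009, 0.1925]
tool_rot: [-0.169, 3.135, -0.002]
contact_force: [-0.1, 0.3, 0.2]
opening: 0.0519
grip_force: 0.0
```

```bash
python3 - <<'E'
from h import *
o=ctrl.get_obs(); print(o['t'],o['tool_pos'],o['tool_rot'],np.abs(o['dq']).max())
snap('wrist','w2')
E
```

```text
4.075 [ 0.50539344 -0.30093851  0.19249301] [-1.68632837e-01  3.13539727e+00 -2.07313429e-03] 0.02661796635828286
```

View pics/w2.png

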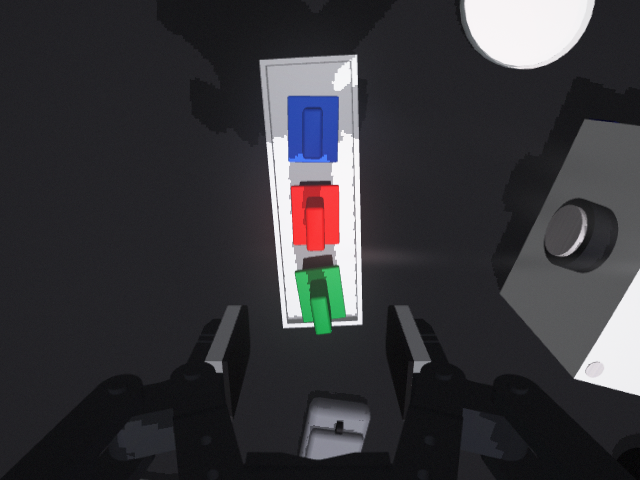

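The red cap spans (292,186) to (340,245), with its fin top around (316,238). Blue is at (313,130), green at (320,295).

```bash
python3 - <<'E'
from h import *
P=ray('w2',[(292,186),(339,186),(340.5,244),(293,246)],.045); print(P.round(4),P.mean(0))
o=ctrl.get_obs(); r=R.from_rotvec(o['tool_rot']).as_matrix(); print('tool y yaw',np.degrees(np.arctan2(r[1,1],r[0,1])))
d1=P[2]-P[1];d2=P[3]-P[0];d3=P[0]-P[1]; print([np.degrees(np.arctan2(d[1],d[0])) for d in (d1,d2,d3)], [np.linalg.norm(d) for d in(d1,d2,d3)])
c=P.mean(0); yaw=6.4
print(proj('w2',[c+[0,0,.032]]))
s=plan([c[0],c[1],.050],r,g=.6)
E
```

```text
[[ 0.4853 -0.3208  0.045 ]
 [ 0.4818 -0.288   0.045 ]
 [ 0.5246 -0.2816  0.045 ]
 [ 0.53   -0.3161  0.045 ]] [ 0.5054088  -0.30161042  0.045     ]
tool y yaw 96.14612281354982
[np.float64(8.57515411944378), np.float64(5.997031545972488), np.float64(-83.79253855485368)] [np.float64(0.043345252725884804), np.float64(0.04489373469941033), np.float64(0.032949652084114864)]
[[315.83203461 230.21756508]]
3 rows
[[0.6,[0.0,0.0,0.96],[0.0,0.0,0.0]],[0.6,[0.01,0.0,0.95],[0.0,0.0,0.0]],[0.6,[0.0,0.0,0.96],[0.0,0.0,0.0]]]
```

Emit:
{"method": "play_rows", "body": {"series": [[0.6,[0,0,0.95],[0,0,0]],[0.6,[0,0,0.95],[0,0,0]],[0.6,[0,0,0.92],[0,0,0]],[0.6,[0,0,0],[0,0,0]],[0,[0,0,0],[0,0,0]],[0,[0,0,0],[0,0,0]],[0,[0,0,0],[0,0,0]],[0,[0,0,0],[0,0,0]]], "force": 50}}

```text
t: 5.12
tool_pos: [0.5066, -0.3029, 0.0534]
tool_rot: [-0.166, 3.133, -0.006]
contact_force: [-0.3, -0.1, 7.0]
opening: 0.0112
grip_force: 49.7
```

Emit:
{"method": "play_rows", "body": {"series": [[0,[0,0,0],[0,0,0]],[0,[0,0,-0.4],[0,0,0]],[0,[0,0,-0.8],[0,0,0]],[0,[0,0,-1],[0,0,0]],[0,[0,0,-1],[0,0,0]],[0,[0,0,-0.9],[0,0,0]],[0,[0,0,0],[0,0,0]]]}}

```text
t: 6.0
tool_pos: [0.5065, -0.3029, 0.2621]
tool_rot: [-0.166, 3.129, -0.012]
contact_force: [-1.1, -0.1, -2.3]
opening: 0.0111
grip_force: 48.8
```

```bash
python3 - <<'E'
from h import *
s=plan(U(.06,.07,.29),down(78.83),g=0,n=10)
E
```

```text
10 rows
[[0,[-0.25,0.74,-0.06],[0.0,0.01,0.22]],[0,[-0.23,0.76,-0.06],[-0.01,0.0,0.21]],[0,[-0.21,0.75,-0.06],[0.0,0.01,0.22]],[0,[-0.18,0.77,-0.06],[-0.01,0.01,0.21]],[0,[-0.16,0.77,-0.06],[0.0,0.0,0.22]],[0,[-0.14,0.77,-0.05],[-0.01,0.01,0.21]],[0,[-0.12,0.78,-0.06],[0.0,0.01,0.22]],[0,[-0.09,0.78,-0.06],[-0.01,0.0,0.22]],[0,[-0.06,0.79,-0.06],[0.0,0.01,0.21]],[0,[-0.05,0.78,-0.05],[-0.01,0.01,0.22]]]
```

Emit:
{"method": "play_rows", "body": {"series": [[0,[-0.25,0.74,-0.2],[0,0.01,0.22]],[0,[-0.23,0.76,-0.2],[-0.01,0,0.21]],[0,[-0.21,0.75,-0.1],[0,0.01,0.22]],[0,[-0.18,0.77,-0.06],[-0.01,0.01,0.21]],[0,[-0.16,0.77,0],[0,0,0.22]],[0,[-0.14,0.77,0],[-0.01,0.01,0.21]],[0,[-0.12,0.78,0],[0,0.01,0.22]],[0,[-0.09,0.78,0],[-0.01,0,0.22]]]}}

```text
t: 7.0
tool_pos: [0.573, 0.0067, 0.2822]
tool_rot: [-0.214, -3.125, -0.008]
contact_force: [-0.1, 0.0, -0.5]
opening: 0.0111
grip_force: 48.9
```

Emit:
{"method": "play_rows", "body": {"series": [[0,[-0.06,0.79,0],[0,0.01,0.21]],[0,[-0.05,0.78,0],[-0.01,0.01,0.22]],[0,[0,0,0],[0,0,0]],[0,[0,0,0],[0,0,0]],[0,[0,0,0],[0,0,0]]]}}

```text
t: 7.62
tool_pos: [0.5904, 0.0811, 0.2832]
tool_rot: [-0.307, -3.116, -0.01]
contact_force: [0.1, 0.3, -1.3]
opening: 0.0108
grip_force: 49.1
```

```bash
python3 - <<'E'
from h import *
o=ctrl.get_obs(); print(o['t'],o['tool_pos'],o['tool_rot'],np.abs(o['dq']).max(),o['contact_force'])
snap('wrist','w3')
E
```

```text
7.625 [0.59042557 0.08112942 0.28321541] [-0.30741939 -3.11594923 -0.00964897] 0.004794222385837717 [ 0.10938166  0.29875688 -1.26555827]
```

View pics/w3.png

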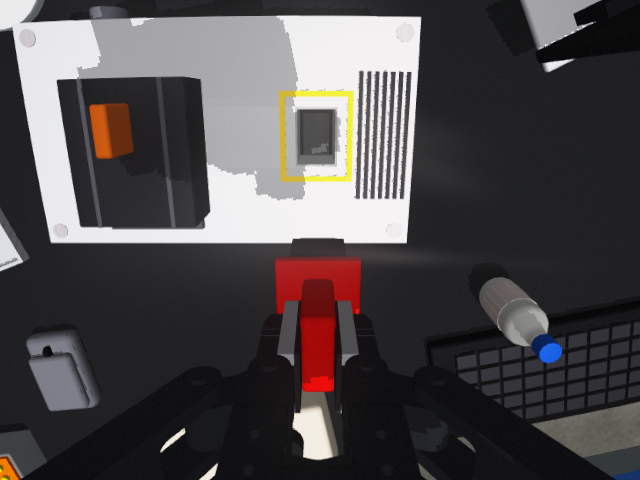

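The well opening is at (296–336, 108–165) inside the yellow frame (281–353, 92–181). The held stop is upright in the jaws at the bottom, with its cap edge at row 259, columns 276–361.

```bash
python3 - <<'E'
from h import *
im=cv2.imread('pics/w3.png'); hsv=cv2.cvtColor(im,cv2.COLOR_BGR2HSV)
m=cv2.inRange(hsv,(22,90,100),(36,255,255)); m[:80]=0;m[190:]=0;m[:,:270]=0;m[:,365:]=0
ys,xs=np.nonzero(m); P=ray('w3',np.c_[xs,ys],.12)
rc=cv2.minAreaRect((P[:,:2]*1000).astype(np.float32)); print('frame',rc)
L=P[:,:2]-uc[:2]; u=L@UX[:2]; v=L@UY[:2]; print('unit coords frame', u.min(),u.max(),v.min(),v.max())
W=ray('w3',[(296.5,107.5),(336,107.5),(336.5,165),(296.5,165)],.12); print('well',W.mean(0), np.linalg.norm(W[1]-W[0]),np.linalg.norm(W[2]-W[1]))
print('unit',fit(ray('w3',[(407,243),(50,243),(14,28),(421,16)],.12)[[0,1,2,3]],.16,.28), ray('w3',[(407,243),(50,243),(14,28),(421,16)],.12).round(3).tolist())
o=ctrl.get_obs(); r=R.from_rotvec(o['tool_rot']).as_matrix(); print('tool y yaw',np.degrees(np.arctan2(r[1,1],r[0,1])),r[:,2])
# cap in hand
tp=np.array(o['tool_pos']); zc=tp[2]-.0494+.041
red=cv2.inRange(hsv,(0,150,120),(8,255,255))|cv2.inRange(hsv,(172,150,120),(180,255,255))
for px in ([(276,259),(361,259)],[(276,312),(361,312)]):
    C_=ray('w3',px,zc); t=(C_-tp)@r; print('cap in tool',t.round(4).tolist())
E
```

```text
frame ((535.2653198242188, 91.80622100830078), (52.2543830871582, 63.381866455078125), 78.7421875)
unit coords frame -0.029829830928952722 0.033625311663241474 0.04354473272512323 0.09581858971341013
well [0.53502302 0.0923479  0.12      ] 0.027695732652122593 0.04045535885594993
unit (array([0.5224, 0.0235, 0.12  ]), np.float64(-11.13), np.float64(0.002)) [[0.628, 0.145, 0.12], [0.573, -0.13, 0.12], [0.419, -0.097, 0.12], [0.47, 0.176, 0.12]]
tool y yaw 78.72206688235303 [-0.00964908  0.00722286 -0.99992736]
cap in tool [[0.024, -0.0157, 0.0086], [0.024, 0.0172, 0.0088]]
cap in tool [[0.001, -0.0165, 0.0083], [0.0009, 0.018, 0.0085]]
```

```bash
python3 - <<'E'
from h import *
s=plan([.5366,.0912,.195],down(78.83),g=0,n=4)
E
```

```text
4 rows
[[0,[0.27,-0.01,0.44],[0.01,-0.02,0.0]],[0,[0.27,0.0,0.45],[0.01,-0.02,-0.01]],[0,[0.27,0.0,0.44],[0.01,-0.02,0.0]],[0,[0.27,-0.01,0.44],[0.01,-0.02,0.0]]]
```

Emit:
{"method": "play_rows", "body": {"series": [[0,[0.27,-0.01,0.44],[0.01,-0.02,0]],[0,[0.27,0,0.45],[0.01,-0.02,-0.01]],[0,[0.27,0,0.44],[0.01,-0.02,0]],[0,[0.27,-0.01,0.44],[0.01,-0.02,0]],[0,[0,0,0],[0,0,0]],[0,[0,0,0],[0,0,0]]]}}

```text
t: 8.43
tool_pos: [0.538, 0.0915, 0.1966]
tool_rot: [0.305, 3.124, 0.0]
contact_force: [0.7, 1.4, -0.8]
opening: 0.0113
grip_force: 49.0
```

```bash
python3 - <<'E'
from h import *
o=ctrl.get_obs(); print(o['t'],o['contact_force'],o['wrist_torque'])
s=plan([.5366,.0912,.168],down(78.83),g=0,n=1)
snap('wrist','w4'); snap('side','s4')
a=cv2.imread('pics/w4.png')[60:330,180:460]; b=cv2.imread('pics/s4.png')[180:360,250:380]
c=np.zeros((540,800,3),np.uint8); c[:,:]=0; a=cv2.resize(a,None,fx=1.5,fy=1.5); c[:a.shape[0],:a.shape[1]]=a; b=cv2.resize(b,None,fx=2.9,fy=2.9,interpolation=cv2.INTER_CUBIC); c[:b.shape[0],421:421+b.shape[1]]=b[:540]
cv2.imwrite('pics/comp4.png',c)
E
```

```text
8.425 [ 0.65152432  1.43450237 -0.81252162] [ 0.00992479  0.01055616 -0.01893655]
1 rows
[[0,[0.03,-0.01,0.57],[0.0,0.02,0.0]]]
```

View pics/comp4.png

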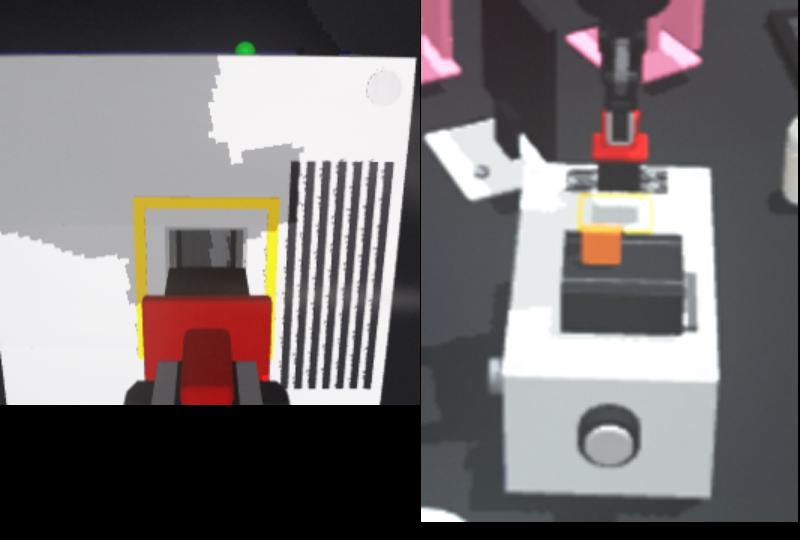

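Stop and well line up laterally (crop centres 207 vs 206), so I'll descend gently.

Emit:
{"method": "play_rows", "body": {"series": [[0,[0.03,-0.01,0.2],[0,0.02,0]],[0,[0,0,0.2],[0,0,0]],[0,[0,0,0.15],[0,0,0]],[0,[0,0,0],[0,0,0]]]}}

```text
t: 9.02
tool_pos: [0.535, 0.0918, 0.1666]
tool_rot: [-0.304, -3.123, 0.0]
contact_force: [-0.3, 0.8, -0.7]
opening: 0.0112
grip_force: 49.1
```

Emit:
{"method": "play_rows", "body": {"series": [[0,[0,0,0.12],[0,0,0]],[0,[0,0,0.12],[0,0,0]],[0,[0,0,0],[0,0,0]]]}}

```text
t: 9.4
tool_pos: [0.5352, 0.0918, 0.1552]
tool_rot: [-0.304, -3.124, 0.0]
contact_force: [0.5, -0.1, -0.5]
opening: 0.0113
grip_force: 49.0
```

Emit:
{"method": "play_rows", "body": {"series": [[0,[0,0,0.12],[0,0,0]],[0,[0,0,0.12],[0,0,0]],[0,[0,0,0],[0,0,0]]]}}

```text
t: 9.78
tool_pos: [0.5352, 0.0918, 0.1433]
tool_rot: [-0.304, -3.124, -0.0]
contact_force: [0.9, 0.0, -1.7]
opening: 0.0112
grip_force: 49.1
```

Emit:
{"method": "play_rows", "body": {"series": [[0,[0,0,0.06],[0,0,0]],[0,[0,0,0.06],[0,0,0]],[0,[0,0,0.06],[0,0,0]],[0,[0,0,0],[0,0,0]]]}}

```text
t: 10.28
tool_pos: [0.5355, 0.0918, 0.1354]
tool_rot: [-0.304, -3.125, -0.0]
contact_force: [-1.4, 0.0, 2.8]
opening: 0.011
grip_force: 49.7
```

Emit:
{"method": "play_rows", "body": {"series": [[0,[0,0,0.03],[0,0,0]],[0,[0,0,0.03],[0,0,0]],[0,[0,0,0],[0,0,0]]]}}

```text
t: 10.65
tool_pos: [0.5356, 0.0918, 0.1334]
tool_rot: [-0.304, -3.125, -0.0]
contact_force: [-5.4, 0.4, 10.2]
opening: 0.0108
grip_force: 50.6
```

Emit:
{"method": "play_rows", "body": {"series": [[0,[0,0,0.04],[0,0,0]],[0,[0,0,0.03],[0,0,0]],[0,[0,0,0],[0,0,0]]]}}

```text
t: 11.02
tool_pos: [0.5357, 0.0919, 0.1334]
tool_rot: [-0.304, -3.124, 0.001]
contact_force: [-15.1, -1.5, 25.1]
opening: 0.011
grip_force: 52.9
```

Emit:
{"method": "play_rows", "body": {"series": [[0,[0,0,-0.06],[0,0,0]],[0.6,[0,0,0],[0,0,0]],[0.6,[0,0,0],[0,0,0]],[0.6,[0,0,-0.3],[0,0,0]],[0.6,[0,0,-0.7],[0,0,0]],[0.6,[0,0,-0.9],[0,0,0]],[0.6,[0,0,-0.6],[0,0,0]],[0.6,[0,0,0],[0,0,0]]]}}

```text
t: 12.02
tool_pos: [0.5375, 0.0918, 0.2608]
tool_rot: [0.304, 3.122, 0.002]
contact_force: [0.3, -0.1, 0.3]
opening: 0.0516
grip_force: 0.0
```

```bash
python3 - <<'E'
from h import *
o=ctrl.get_obs(); print(o['t'],o['tool_pos'],o['contact_force'],o['opening'])
snap('wrist','w5');snap('side','s5')
a=cv2.imread('pics/w5.png')[0:400]; b=cv2.resize(cv2.imread('pics/s5.png')[230:270,285:365],None,fx=5,fy=5,interpolation=cv2.INTER_CUBIC)
c=np.zeros((600,640,3),np.uint8); c[:400]=a; c[400:,:400]=b; cv2.imwrite('pics/comp5.png',c)
# red fin top centre in wrist image -> height check
E
```

```text
12.025 [0.53752726 0.09182976 0.26076825] [ 0.29046789 -0.10835641  0.34604723] 0.05157326746006767
```

View pics/comp5.png

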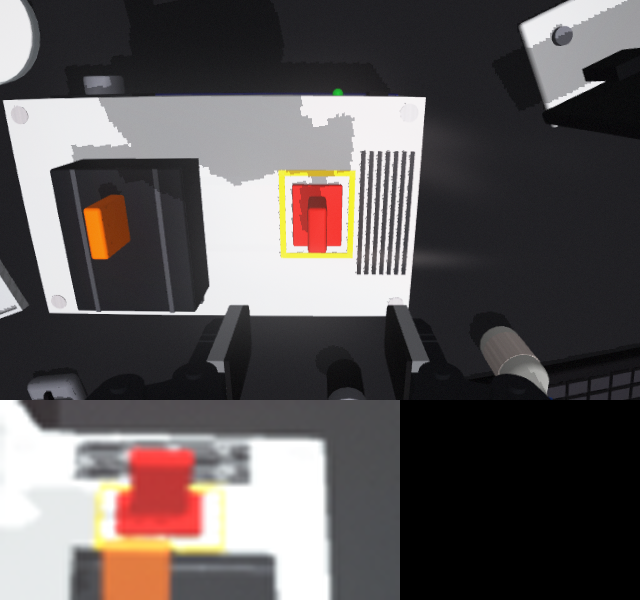

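The stop is home: its cap is centred in the yellow frame and flush, and the push bottomed out exactly at the predicted height. Next is the orange tab.

```bash
python3 - <<'E'
from h import *
# tab top centre from w5: top face pixels (orange, brighter, left-part of blob) 
im=cv2.imread('pics/w5.png'); hsv=cv2.cvtColor(im,cv2.COLOR_BGR2HSV)
m=cv2.inRange(hsv,(8,150,60),(20,255,255)); m[:190]=0; m[265:]=0; ys,xs=np.nonzero(m); print(xs.min(),xs.max(),ys.min(),ys.max())
P=ray('w5',[(84,209),(103,206),(108,258),(91,256)],.192); print('tabtop',P.round(4).tolist(),P.mean(0))
T=np.array([.5012,-.0235,0])
print(proj('w5',[T+sx*.015*UX+sy*.005*UY+[0,0,.192] for sx,sy in((-1,-1),(-1,1),(1,1),(1,-1))]).round(1).tolist())
s=plan([T[0],T[1],.24],down(78.83),g=.6,n=4)
plan([T[0],T[1],.166],down(78.83),g=.6,start=s)
E
```

```text
83 325 194 259
tabtop [[0.4869, -0.024, 0.192], [0.4874, -0.0131, 0.192], [0.516, -0.021, 0.192], [0.513, -0.0301, 0.192]] [ 0.50084158 -0.02205988  0.192     ]
[[80.4, 207.1], [98.6, 207.0], [107.7, 259.6], [90.3, 259.5]]
4 rows
[[0.6,[0.06,-0.6,0.08],[0.0,0.0,0.0]],[0.6,[0.05,-0.6,0.08],[0.0,-0.01,0.0]],[0.6,[0.06,-0.6,0.08],[0.0,0.0,0.0]],[0.6,[0.06,-0.59,0.09],[0.0,-0.01,0.01]]]
2 rows
[[0.6,[0.0,0.0,0.74],[0.0,0.0,0.0]],[0.6,[0.0,0.0,0.74],[0.0,0.0,0.0]]]
```

Emit:
{"method": "play_rows", "body": {"series": [[0.6,[0.06,-0.6,0.08],[0,0,0]],[0.6,[0.05,-0.59,0.08],[0,-0.01,0]],[0.6,[0.06,-0.59,0.08],[0,0,0]],[0.6,[0.06,-0.59,0.09],[0,-0.01,0.01]],[0.6,[0,0,0],[0,0,0]],[0.6,[0,0,0.74],[0,0,0]],[0.6,[0,0,0.74],[0,0,0]],[0.6,[0,0,0],[0,0,0]]]}}

```text
t: 13.12
tool_pos: [0.4987, -0.021, 0.1614]
tool_rot: [-0.305, -3.118, -0.002]
contact_force: [-0.2, -0.4, 0.7]
opening: 0.0511
grip_force: 0.0
```

Emit:
{"method": "play_rows", "body": {"series": [[0,[0,0,0],[0,0,0]],[0,[0,0,0],[0,0,0]],[0,[0,0,0],[0,0,0]],[0,[0,0,0],[0,0,0]]], "force": 30}}

```text
t: 13.62
tool_pos: [0.5024, -0.0239, 0.1681]
tool_rot: [0.307, 3.123, -0.006]
contact_force: [-1.6, -5.9, 1.9]
opening: 0.009
grip_force: 32.6
```

```bash
cat >> h.py <<'E'
H=np.array([.565,-.0362,.12])
def arc(steps,k,h0,a0,tcp0,g=0,tilt0=0):
    # from current: TCP pose; grasp point rotates about hinge, tool tilt = k*a
    o=ctrl.get_obs(); p=np.array(o['tool_pos']); r=R.from_rotvec(o['tool_rot']); G=p-.019*r.as_matrix()[:,2]-H
    r0=r; rows=[]
    for a in steps:
        Ga=R.from_rotvec(np.radians(a)*UY).apply(G); Ra=R.from_rotvec(np.radians(k*a)*UY)*r0
        Pt=H+Ga+.019*Ra.as_matrix()[:,2]
        d=(r.inv().apply(Pt-p)/.05).round(2)+0.; t=((r.inv()*Ra).as_rotvec()/np.radians(8)).round(2)+0.
        rows.append([g,d.tolist(),t.tolist()]); p=p+r.apply(d*.05); r=r*R.from_rotvec(t*np.radians(8))
    print(json.dumps(rows).replace(' ','')); print(p)
E
python3 - <<'E'
from h import *
o=ctrl.get_obs(); print(o['q'])
arc(range(5,105,5),.55,0,0,0)
E
```

```text
[-0.1937445  -0.199677    1.95907102 -0.00350979  1.37832007 -1.5676659 ]
[[0,[-0.1,0.0,-0.11],[0.0,0.34,0.0]],[0,[-0.11,0.0,-0.1],[0.0,0.35,0.0]],[0,[-0.11,0.0,-0.09],[0.0,0.34,0.0]],[0,[-0.12,0.0,-0.1],[0.0,0.34,0.0]],[0,[-0.12,0.0,-0.08],[0.0,0.35,-0.01]],[0,[-0.12,0.0,-0.08],[0.0,0.34,0.0]],[0,[-0.13,0.0,-0.08],[0.0,0.35,0.0]],[0,[-0.12,0.0,-0.06],[0.0,0.34,0.0]],[0,[-0.14,0.0,-0.07],[0.0,0.34,0.0]],[0,[-0.13,0.0,-0.05],[0.0,0.35,0.0]],[0,[-0.13,0.0,-0.06],[0.0,0.34,0.0]],[0,[-0.14,0.0,-0.04],[0.01,0.34,0.0]],[0,[-0.14,0.0,-0.04],[0.0,0.35,0.0]],[0,[-0.14,0.0,-0.03],[0.0,0.34,-0.01]],[0,[-0.14,0.0,-0.03],[0.0,0.35,0.0]],[0,[-0.14,0.0,-0.02],[0.0,0.34,0.0]],[0,[-0.14,0.0,-0.01],[0.0,0.34,0.0]],[0,[-0.15,0.0,-0.01],[0.0,0.35,0.0]],[0,[-0.14,0.0,0.0],[0.0,0.34,0.0]],[0,[-0.14,0.0,0.0],[0.0,0.34,0.0]]]
[ 0.62537087 -0.04821435  0.16043313]
```

Emit:
{"method": "play_rows", "body": {"series": [[0,[-0.1,0,-0.11],[0,0.34,0]],[0,[-0.11,0,-0.1],[0,0.35,0]],[0,[-0.11,0,-0.09],[0,0.34,0]],[0,[-0.12,0,-0.1],[0,0.34,0]],[0,[-0.12,0,-0.08],[0,0.35,0]],[0,[-0.12,0,-0.08],[0,0.34,0]]]}}

```text
t: 14.38
tool_pos: [0.5358, -0.0307, 0.1909]
tool_rot: [-0.28, -2.835, -0.036]
contact_force: [-8.5, -3.8, 2.7]
opening: 0.0094
grip_force: 32.5
```

```bash
cat >> h.py <<'E'
def hood():
    o=ctrl.get_obs(); p=np.array(o['tool_pos']); M=R.from_rotvec(o['tool_rot']).as_matrix(); G=p-.019*M[:,2]-H
    print('t',o['t'],'grasp unit-axes',(G@UX).round(4),G[2].round(4),'ang',np.degrees(np.arctan2(G[2],-(G@UX))).round(1),'r',np.hypot(G@UX,G[2]).round(4),'F',np.round(o['contact_force'],1),'tilt',np.degrees(np.arctan2(-(M[:,2]@UX),-M[2,2])).round(1),np.round(o['q'],2),'op',o['opening'].__round__(4))
E
python3 -c "
from h import *
hood()"
```

```text
t 14.375 grasp unit-axes -0.0242 0.0891 ang 74.8 r 0.0923 F [-8.5 -3.8  2.7] tilt 16.9 [-0.19  0.07  1.68 -0.    1.68 -1.57] op 0.0094
```

Emit:
{"method": "play_rows", "body": {"series": [[0,[-0.13,0,-0.08],[0,0.35,0]],[0,[-0.12,0,-0.06],[0,0.34,0]],[0,[-0.14,0,-0.07],[0,0.34,0]],[0,[-0.13,0,-0.05],[0,0.35,0]],[0,[-0.13,0,-0.06],[0,0.34,0]],[0,[-0.14,0,-0.04],[0.01,0.34,0]],[0,[-0.14,0,-0.04],[0,0.35,0]]]}}

```text
t: 15.25
tool_pos: [0.5861, -0.0408, 0.191]
tool_rot: [-0.247, -2.504, -0.073]
contact_force: [-5.9, -6.5, 4.6]
opening: 0.0093
grip_force: 32.7
```

```bash
python3 -c "
from h import *
hood()"
```

```text
t 15.25 grasp unit-axes 0.0328 0.0864 ang 110.8 r 0.0924 F [-5.9 -6.5  4.6] tilt 35.9 [-0.19  0.4   1.36 -0.    2.   -1.57] op 0.0093
```

Emit:
{"method": "play_rows", "body": {"series": [[0,[-0.14,0,-0.03],[0,0.34,0]],[0,[-0.14,0,-0.03],[0,0.35,0]],[0,[-0.14,0,-0.02],[0,0.34,0]],[0,[-0.14,0,-0.01],[0,0.34,0]],[0,[-0.15,0,-0.01],[0,0.35,0]],[0,[-0.14,0,0],[0,0.34,0]],[0,[-0.14,0,0],[0,0.34,0]],[0,[0,0,0],[0,0,0]]]}}

```text
t: 16.25
tool_pos: [0.6256, -0.0488, 0.1599]
tool_rot: [-0.216, -2.176, -0.106]
contact_force: [0.4, -6.9, 3.4]
opening: 0.0092
grip_force: 33.8
```

```bash
python3 -c "
from h import *
hood()"
```

```text
t 16.25 grasp unit-axes 0.0774 0.0508 ang 146.7 r 0.0926 F [ 0.4 -6.9  3.4] tilt 54.9 [-0.2   0.72  1.09 -0.    2.29 -1.57] op 0.0092
```

Emit:
{"method": "play_rows", "body": {"series": [[0,[-0.12,0,0],[0,0.27,0]],[0,[0,0,0],[0,0,0]],[0.5,[0,0,0],[0,0,0]],[0.5,[0,0,0],[0,0,0]],[0.5,[0,0,-0.3],[0,0,0]],[0.5,[0,0,-0.7],[0,0,0]],[0.5,[0,0,-0.7],[0,0,0]],[0.5,[0,0,0],[0,0,0]]]}}

```text
t: 17.25
tool_pos: [0.6994, -0.0611, 0.2005]
tool_rot: [-0.21, -2.142, -0.112]
contact_force: [0.1, 0.1, -1.1]
opening: 0.0428
grip_force: 0.0
```

```bash
python3 - <<'E'
from h import *
hood()
p=np.array(ctrl.get_obs()['tool_pos']); M=R.from_rotvec(ctrl.get_obs()['tool_rot']).as_matrix()
s=plan(p+[0,0,.17],down(78.83,30,UY),g=.5,n=4)
s=plan(U(.015,-.05,.33),down(78.83),g=.5,start=s)
E
```

```text
t 17.25 grasp unit-axes 0.1526 0.0909 ang 149.2 r 0.1776 F [ 0.1  0.1 -1.1] tilt 56.8 [-0.19  0.9   0.76  0.    2.47 -1.57] op 0.0428
4 rows
[[0.5,[0.71,0.0,-0.47],[0.0,-0.84,0.0]],[0.5,[0.65,0.0,-0.54],[0.0,-0.84,0.0]],[0.5,[0.59,0.0,-0.62],[-0.01,-0.83,0.0]],[0.5,[0.51,0.0,-0.68],[0.0,-0.84,0.0]]]
4 rows
[[0.5,[0.67,-0.01,0.62],[0.0,-0.94,0.0]],[0.5,[0.74,-0.01,0.53],[0.0,-0.94,0.0]],[0.5,[0.8,-0.01,0.42],[0.0,-0.93,0.0]],[0.5,[0.86,0.0,0.32],[0.0,-0.94,0.0]]]
```

Emit:
{"method": "play_rows", "body": {"series": [[0.5,[0.71,0,-0.47],[0,-0.84,0]],[0.5,[0.65,0,-0.54],[0,-0.84,0]],[0.5,[0.59,0,-0.62],[0,-0.83,0]],[0.5,[0.51,0,-0.68],[0,-0.84,0]],[0.5,[0.67,-0.01,0.62],[0,-0.94,0]],[0.5,[0.74,-0.01,0.53],[0,-0.94,0]],[0.5,[0.8,-0.01,0.42],[0,-0.93,0]],[0.5,[0.86,0,0.32],[0,-0.94,0]]]}}

```text
t: 18.25
tool_pos: [0.5215, -0.0274, 0.3283]
tool_rot: [-0.305, -3.126, 0.002]
contact_force: [-0.6, 0.1, 1.6]
opening: 0.0427
grip_force: 0.0
```

Emit:
{"method": "play_rows", "body": {"series": [[0.5,[0,0,0],[0,0,0]],[0.5,[0,0,0],[0,0,0]],[0.5,[0,0,0],[0,0,0]]]}}

```text
t: 18.62
tool_pos: [0.5254, -0.0284, 0.3303]
tool_rot: [-0.305, -3.123, 0.001]
contact_force: [0.6, -1.3, 0.6]
opening: 0.043
grip_force: 0.0
```

```bash
python3 - <<'E'
from h import *
o=ctrl.get_obs(); print(o['t'],o['tool_pos'],np.abs(o['dq']).max(),o['tool_rot'])
snap('wrist','w6');snap('side','s6')
a=cv2.imread('pics/w6.png'); a=a[40:400,60:560]; b=cv2.resize(cv2.imread('pics/s6.png')[220:360,260:380],None,fx=2.5,fy=2.5,interpolation=cv2.INTER_CUBIC)
c=np.zeros((360,800,3),np.uint8); c[:,:500]=a; c[:350,500:]=b; cv2.imwrite('pics/comp6.png',c)
E
```

```text
18.625 [ 0.52537234 -0.02843304  0.33025203] 0.020704777795526548 [-3.05120781e-01 -3.12251487e+00  1.34065998e-03]
```

View pics/comp6.png

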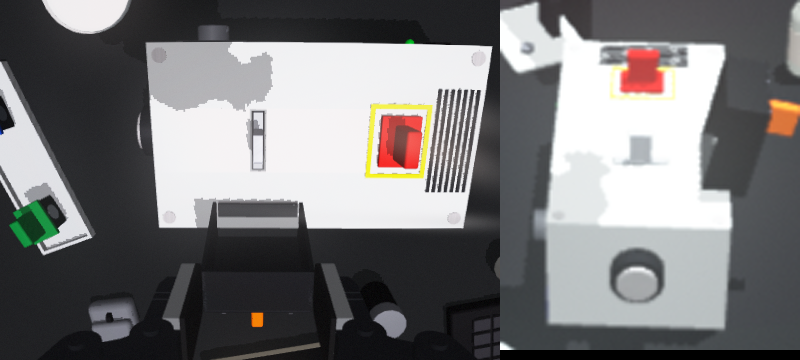

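The hood stands wide open and the filter tab shows in its slot at full-image (309–326, 150–210). The stop is still flush.

```bash
python3 - <<'E'
from h import *
W=ray('w6',[(309,150),(326,150),(326,210),(310,210)],.12); print('slot',W.mean(0),np.linalg.norm(W[1]-W[0]),np.linalg.norm(W[2]-W[1]))
im=cv2.cvtColor(cv2.imread('pics/w6.png'),cv2.COLOR_BGR2GRAY)
print(im[144:216:2,304:332])
S=np.array([.5113,-.0256,0])
print(proj('w6',[S+sx*.011*UX+sy*.004*UY+[0,0,.152] for sx,sy in((-1,-1),(-1,1),(1,1),(1,-1))]).round(1).tolist())
Y=ray('w6',[(317,0)],.1)
hsv=cv2.cvtColor(cv2.imread('pics/w6.png'),cv2.COLOR_BGR2HSV); m=cv2.inRange(hsv,(22,90,100),(36,255,255)); m[:140]=0;m[225:]=0;m[:,:420]=0;m[:,495:]=0
ys,xs=np.nonzero(m); P=ray('w6',np.c_[xs,ys],.12); rc=cv2.minAreaRect((P[:,:2]*1000).astype(np.float32)); print('frame',rc, 'slot pred', np.array(rc[0])/1000-.12*UY[:2])
E
```

```text
slot [ 0.5114072  -0.02562137  0.12      ] 0.014128152345159326 0.051647629609492034
[[180 242 242 ... 242 242 242]
 [180 242 242 ... 242 242 242]
 [183 243 243 ... 243 243 243]
 ...
 [244 245 244 ... 244 245 244]
 [243 242 243 ... 243 243 243]
 [242 242 242 ... 241 242 242]]
[[312.5, 174.6], [322.9, 174.6], [322.8, 202.4], [312.6, 202.4]]
frame ((534.8881225585938, 91.9263916015625), (52.12539291381836, 63.54503631591797), 78.6617660522461) slot pred [ 0.51164164 -0.02580042]
```

```bash
python3 - <<'E'
from h import *
s=plan([.5115,-.0257,.20],down(78.83),g=.35,n=3)
plan([.5115,-.0257,.127],down(78.83),g=.35,start=s,n=2)
E
```

```text
3 rows
[[0.35,[0.09,0.0,0.87],[0.0,-0.01,0.0]],[0.35,[0.09,0.0,0.86],[-0.01,-0.01,0.0]],[0.35,[0.1,0.0,0.87],[0.0,-0.02,0.0]]]
2 rows
[[0.35,[0.0,0.0,0.73],[0.0,0.0,0.0]],[0.35,[0.0,0.0,0.73],[0.0,0.0,0.0]]]
```

Emit:
{"method": "play_rows", "body": {"series": [[0.35,[0.09,0,0.87],[0,-0.01,0]],[0.35,[0.09,0,0.86],[-0.01,-0.01,0]],[0.35,[0.1,0,0.87],[0,-0.02,0]],[0.35,[0,0,0],[0,0,0]],[0.35,[0,0,0],[0,0,0]]]}}

```text
t: 19.35
tool_pos: [0.5112, -0.0258, 0.2014]
tool_rot: [0.305, 3.124, -0.0]
contact_force: [0.2, -0.3, 1.0]
opening: 0.0302
grip_force: 0.0
```

```bash
python3 - <<'E'
from h import *
s=plan([.5115,-.0257,.127],down(78.83),g=.35,n=3)
E
```

```text
3 rows
[[0.35,[0.0,0.0,0.5],[0.0,0.01,0.0]],[0.35,[0.0,0.0,0.49],[0.0,0.0,0.0]],[0.35,[0.0,0.0,0.5],[0.0,0.01,0.0]]]
```

Emit:
{"method": "play_rows", "body": {"series": [[0.35,[0,0,0.5],[0,0.01,0]],[0.35,[0,0,0.5],[0,0,0]],[0.35,[0,0,0.4],[0,0,0]],[0.35,[0,0,0.07],[0,0,0]],[0.35,[0,0,0],[0,0,0]]]}}

```text
t: 19.98
tool_pos: [0.5111, -0.0257, 0.1281]
tool_rot: [0.305, 3.124, -0.0]
contact_force: [0.0, -0.6, -0.5]
opening: 0.0301
grip_force: 0.0
```

Emit:
{"method": "play_rows", "body": {"series": [[0,[0,0,0],[0,0,0]],[0,[0,0,0],[0,0,0]],[0,[0,0,0],[0,0,0]],[0,[0,0,0],[0,0,0]]], "force": 40}}

```text
t: 20.48
tool_pos: [0.5108, -0.0257, 0.1279]
tool_rot: [0.305, 3.124, -0.0]
contact_force: [0.7, -1.1, 5.3]
opening: 0.0074
grip_force: 40.7
```

Emit:
{"method": "play_rows", "body": {"series": [[0,[0,0,-0.2],[0,0,0]],[0,[0,0,-0.35],[0,0,0]],[0,[0,0,-0.35],[0,0,0]],[0,[0,0,-0.35],[0,0,0]],[0,[0,0,0],[0,0,0]]]}}

```text
t: 21.1
tool_pos: [0.5106, -0.0256, 0.1911]
tool_rot: [0.305, 3.124, -0.0]
contact_force: [0.6, -0.4, -1.2]
opening: 0.0071
grip_force: 39.8
```

Emit:
{"method": "play_rows", "body": {"series": [[0,[0,0,-0.4],[0,0,0]],[0,[0,0,-0.5],[0,0,0]],[0,[0,0,-0.5],[0,0,0]],[0,[0,0,0],[0,0,0]],[0,[0,0,0],[0,0,0]]]}}

```text
t: 21.72
tool_pos: [0.5091, -0.0253, 0.2576]
tool_rot: [-0.305, -3.124, -0.001]
contact_force: [0.4, 0.5, -1.3]
opening: 0.007
grip_force: 39.8
```

```bash
python3 - <<'E'
from h import *
o=ctrl.get_obs(); print(o['q'],o['contact_force'])
snap('wrist','w7')
# expected filter projection in hand vs image: amber glass blob centroid
hsv=cv2.cvtColor(cv2.imread('pics/w7.png'),cv2.COLOR_BGR2HSV); m=cv2.inRange(hsv,(8,80,60),(28,255,255)); m[:,:250]=0; m[:,400:]=0
n,l,st,c=cv2.connectedComponentsWithStats(m); print([(st[i].tolist(),c[i].round().tolist()) for i in range(1,n) if st[i][4]>40])
p=np.array(o['tool_pos']); M=R.from_rotvec(o['tool_rot']).as_matrix()
for x,z in ((0,-.0560),(.024,-.027-.0),(-.024,-.027),(.024,-.085),(-.024,-.085)): print(proj('w7',[p-.019*M[:,2]+M[:,0]*x+[0,0,z]]).round(0))
s=plan([.56,.13,.285],down(60),g=0,n=5); s=plan([.590,.39,.285],down(15.8),start=s,g=0,n=8)
E
```

```text
[-1.95812189e-01 -2.40494602e-01  1.84310682e+00  1.01771697e-04
  1.54133789e+00 -1.57183952e+00] [ 0.35429125  0.52907648 -1.33000252]
[([309, 445, 16, 8, 117], [316.0, 448.0])]
[[317. 284.]]
[[317. 260.]]
[[317. 364.]]
[[317. 217.]]
[[317. 300.]]
5 rows
[[0,[-0.08,0.65,-0.11],[0.0,0.0,0.47]],[0,[-0.04,0.65,-0.11],[0.0,-0.01,0.47]],[0,[0.01,0.66,-0.12],[0.0,0.0,0.47]],[0,[0.05,0.65,-0.11],[0.0,-0.01,0.47]],[0,[0.09,0.65,-0.11],[0.0,0.0,0.47]]]
8 rows
[[0,[0.26,0.6,0.0],[0.0,0.0,0.69]],[0,[0.31,0.57,0.0],[0.0,0.0,0.69]],[0,[0.37,0.54,0.0],[0.0,0.0,0.69]],[0,[0.42,0.5,0.0],[0.0,0.0,0.69]],[0,[0.47,0.46,0.0],[0.0,0.0,0.7]],[0,[0.51,0.41,0.0],[0.0,0.0,0.69]],[0,[0.54,0.36,0.0],[0.0,0.0,0.69]],[0,[0.58,0.31,0.0],[-0.01,0.0,0.69]]]
```

Emit:
{"method": "play_rows", "body": {"series": [[0,[-0.08,0.65,-0.11],[0,0,0.47]],[0,[-0.04,0.65,-0.11],[0,0,0.47]],[0,[0.01,0.66,-0.12],[0,0,0.47]],[0,[0.05,0.65,-0.11],[0,0,0.47]],[0,[0.09,0.65,-0.11],[0,0,0.47]]]}}

```text
t: 22.4
tool_pos: [0.5602, 0.1311, 0.2847]
tool_rot: [-0.814, -3.03, 0.002]
contact_force: [-0.3, -0.1, -0.9]
opening: 0.0073
grip_force: 39.9
```

Emit:
{"method": "play_rows", "body": {"series": [[0,[0.26,0.6,0],[0,0,0.69]],[0,[0.31,0.57,0],[0,0,0.69]],[0,[0.37,0.54,0],[0,0,0.69]],[0,[0.42,0.5,0],[0,0,0.69]],[0,[0.47,0.46,0],[0,0,0.7]],[0,[0.51,0.41,0],[0,0,0.69]],[0,[0.54,0.36,0],[0,0,0.69]],[0,[0.58,0.31,0],[0,0,0.69]]]}}

```text
t: 23.4
tool_pos: [0.5903, 0.3906, 0.2842]
tool_rot: [-1.898, -2.501, 0.005]
contact_force: [-0.3, -0.2, -0.9]
opening: 0.0079
grip_force: 39.9
```

Emit:
{"method": "play_rows", "body": {"series": [[0,[0,0,0],[0,0,0]],[0,[0,0,0],[0,0,0]],[0,[0,0,0],[0,0,0]]]}}

```text
t: 23.78
tool_pos: [0.5908, 0.3888, 0.2861]
tool_rot: [-1.895, -2.504, 0.002]
contact_force: [-0.5, 0.5, -0.3]
opening: 0.0068
grip_force: 39.9
```

```bash
python3 - <<'E'
from h import *
o=ctrl.get_obs(); print(o['q'],np.abs(o['dq']).max(),o['tool_rot'])
snap('wrist','w8'); snap('side','s8'); snap('top','t8')
im=cv2.imread('pics/w8.png')
F=np.array([.497,.373,0]); n=np.array([np.cos(np.radians(15.8)),np.sin(np.radians(15.8)),0]); e=np.array([-n[1],n[0],0])
print(proj('w8',[F+s*.0725*e+[0,0,z] for s in(-1,1) for z in (.183,.037)]).round(1).tolist())
s=plan([.574,.395,.20],down(15.8),g=0,n=4); plan([.574,.395,.147],down(15.8),g=0,n=3,start=s)
E
```

```text
[4.76793238e-01 2.19381208e-01 1.33973387e+00 3.28663775e-04
 1.58391843e+00 2.01654112e-01] 0.005358331021443538 [-1.89525455e+00 -2.50436474e+00  1.81842632e-03]
[[178.6, 323.5], [224.0, 247.1], [151.6, 97.4], [212.9, 94.8]]
4 rows
[[0,[0.05,-0.07,0.43],[0.0,0.0,0.0]],[0,[0.05,-0.08,0.44],[0.0,0.0,0.0]],[0,[0.05,-0.07,0.43],[0.0,0.0,0.0]],[0,[0.06,-0.07,0.43],[0.0,0.0,-0.01]]]
3 rows
[[0,[0.0,0.0,0.35],[0.0,0.0,0.0]],[0,[0.0,0.0,0.36],[0.0,0.0,0.0]],[0,[0.0,0.0,0.35],[0.0,0.0,0.0]]]
```

```bash
python3 - <<'E'
from h import *
g=cv2.cvtColor(cv2.imread('pics/w8.png'),cv2.COLOR_BGR2GRAY)
for r in (80,100,120,160,200,230,260,290,310,325): print(r,g[r,130:250:4].tolist())
E
```

```text
80 [72, 74, 74, 73, 77, 75, 76, 77, 76, 79, 80, 82, 81, 82, 83, 85, 86, 86, 88, 87, 89, 88, 89, 90, 88, 88, 90, 87, 87, 84]
100 [64, 79, 96, 112, 81, 50, 255, 228, 228, 228, 228, 229, 229, 229, 231, 230, 230, 231, 231, 231, 231, 102, 102, 102, 102, 103, 101, 99, 99, 98]
120 [79, 73, 89, 104, 111, 68, 60, 255, 230, 230, 231, 231, 231, 232, 232, 233, 233, 233, 233, 234, 234, 255, 255, 255, 255, 255, 255, 133, 110, 106]
160 [59, 61, 73, 88, 105, 113, 78, 64, 255, 231, 231, 232, 233, 233, 233, 233, 234, 234, 235, 235, 235, 235, 255, 255, 255, 255, 255, 255, 113, 112]
200 [56, 57, 58, 57, 64, 75, 79, 66, 55, 255, 203, 192, 193, 194, 194, 196, 197, 197, 198, 197, 197, 198, 196, 252, 252, 252, 252, 252, 131, 84]
230 [73, 69, 55, 57, 57, 61, 70, 72, 60, 50, 254, 190, 191, 191, 190, 193, 192, 193, 193, 192, 193, 194, 193, 94, 81, 89, 89, 88, 89, 87]
260 [52, 54, 54, 54, 55, 54, 57, 64, 67, 55, 44, 247, 188, 189, 188, 190, 190, 188, 189, 189, 189, 207, 69, 81, 81, 81, 81, 81, 82, 80]
290 [72, 73, 73, 74, 75, 74, 74, 57, 61, 63, 51, 44, 219, 188, 187, 189, 188, 89, 80, 80, 78, 77, 78, 79, 78, 77, 76, 76, 77, 75]
310 [69, 72, 73, 73, 73, 74, 76, 56, 58, 56, 56, 44, 221, 194, 65, 78, 77, 77, 76, 77, 78, 75, 76, 75, 75, 76, 76, 74, 76, 74]
325 [72, 73, 73, 74, 74, 75, 72, 76, 69, 64, 58, 53, 41, 77, 76, 77, 77, 78, 77, 75, 75, 76, 75, 75, 75, 75, 74, 75, 75, 73]
```

Emit:
{"method": "play_rows", "body": {"series": [[0,[0.05,-0.07,0.43],[0,0,0]],[0,[0.05,-0.07,0.44],[0,0,0]],[0,[0.05,-0.07,0.43],[0,0,0]],[0,[0.06,-0.07,0.43],[0,0,0]],[0,[0,0,0.35],[0,0,0]],[0,[0,0,0.36],[0,0,0]],[0,[0,0,0.35],[0,0,0]],[0,[0,0,0],[0,0,0]]]}}

```text
t: 24.92
tool_pos: [0.5735, 0.3955, 0.1445]
tool_rot: [-1.894, -2.504, 0.006]
contact_force: [-0.6, 0.6, -1.0]
opening: 0.0068
grip_force: 39.8
```

Emit:
{"method": "play_rows", "body": {"series": [[0,[0,0,0],[0,0,0]],[0,[0,0,0],[0,0,0]],[0,[0,0,0],[0,0,0]]]}}

```text
t: 25.3
tool_pos: [0.5749, 0.3964, 0.1481]
tool_rot: [-1.895, -2.506, -0.002]
contact_force: [-0.2, 0.1, -1.3]
opening: 0.0071
grip_force: 39.8
```

```bash
python3 - <<'E'
from h import *
o=ctrl.get_obs(); print(o['t'],o['tool_pos'],np.abs(o['dq']).max(),o['contact_force'],o['opening'])
plan([.575,.395,.147],down(15.8),g=0,n=1)
M=R.from_rotvec(o['tool_rot']).as_matrix(); p=np.array(o['tool_pos']); print(M[:,2],np.degrees(np.arctan2(M[1,1],M[0,1])))
snap('side','s9'); snap('top','t9'); snap('wrist','w9')
# amber blob in side; red cap; compare with expected glass
G=p-[0,0,.037]; print('exp glass side',proj('s9',[G]).round(1),'exp corners',proj('s9',[G+M[:,0]*x+[0,0,z] for x in(-.024,.024) for z in(-.029,.029)]).round(0).tolist())
hsv=cv2.cvtColor(cv2.imread('pics/s9.png'),cv2.COLOR_BGR2HSV); m=cv2.inRange(hsv,(8,90,50),(28,255,255))
n,l,st,c=cv2.connectedComponentsWithStats(m); print([(st[i].tolist(),c[i].round().tolist()) for i in range(1,n) if st[i][4]>25])
# bystander check: top before/after of tray
E
```

```text
25.3 [0.57485805 0.39642841 0.1481008 ] 0.005340931706950913 [-0.20098229  0.08830003 -1.27660006] 0.007140831953007738
1 rows
[[0,[-0.03,-0.01,0.02],[0.01,-0.01,0.0]]]
[ 6.91822730e-04  1.05265919e-03 -9.99999207e-01] 15.801308081772513
exp glass side [[309.9 192.2]] exp corners [[313.0, 205.0], [314.0, 187.0], [306.0, 197.0], [306.0, 180.0]]
[([98, 74, 10, 48, 56], [102.0, 98.0]), ([308, 188, 6, 12, 53], [310.0, 193.0]), ([366, 260, 15, 15, 164], [373.0, 267.0]), ([508, 396, 73, 58, 2051], [544.0, 425.0])]
```

```bash
python3 - <<'E'
from h import *
for f in ('s5','s9'):
    hsv=cv2.cvtColor(cv2.imread(f'pics/{f}.png'),cv2.COLOR_BGR2HSV)
    for nm,lo,hi in (('red',(0,180,120),(6,255,255)),('green',(50,120,50),(80,255,255)),('blue',(105,180,100),(125,255,255))):
        m=cv2.inRange(hsv,lo,hi); m[:230]=0; n,l,st,c=cv2.connectedComponentsWithStats(m)
        print(f,nm,[(st[i].tolist()) for i in range(1,n) if st[i][4]>60])
print(ctrl.finish_job())
E
```

```text
s5 red [[309, 241, 15, 16, 189]]
s5 green [[353, 378, 27, 25, 401]]
s5 blue [[576, 230, 64, 72, 2318], [205, 235, 37, 30, 553], [301, 394, 15, 7, 67], [296, 400, 23, 18, 165]]
s9 red []
s9 green [[353, 378, 27, 25, 402]]
s9 blue [[579, 230, 61, 74, 2444], [205, 234, 37, 31, 704], [301, 394, 15, 7, 77], [296, 400, 23, 18, 179]]
the job is handed in; nothing more can be done
None
```

```bash
python3 - <<'E'
import cv2
for f in ('s6','s8','s9'):
    h=cv2.cvtColor(cv2.imread(f'pics/{f}.png'),cv2.COLOR_BGR2HSV)[230:270,295:345]
    m=cv2.inRange(h,(0,120,40),(9,255,255))|cv2.inRange(h,(170,120,40),(180,255,255)); print(f,cv2.boundingRect(m),(m>0).sum())
E
```

```text
s6 (13, 10, 17, 17) 239
s8 (13, 10, 17, 17) 239
s9 (13, 10, 17, 17) 239
```

The job was handed in at about 25 s, with no verdict returned: the stop is pressed home (it bottomed out at 25 N at the predicted height and hasn't moved since), the hood is open to about 1.8 rad, and the filter is held upright and still, flat-on about 8 cm from the lit panel and level with its middle, with the blue and green inserts unmoved and the other clutter avoided but not re-checked.

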